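# Switch off the tube roller mixer

## Task

Switch off the tube roller mixer: turn the bar-handled rotary switch on its control deck a quarter turn anticlockwise (seen from above), from in line with the rollers to across them, until it snaps fully home. A tube rack has been left standing on the deck in the way of that handle: take it off and stand it upright on the free floor of the white rack tray beside the mixer, without tipping it over or dropping it. Leave the round speed knob at its setting, the tubes lying on the rollers, and the pot and the wire rack on the bench where they are.

Things in the scene. Friction and masses are not known exactly. Their poses are not given: they have to be found in the camera images.
- mixer: White tube roller mixer, fixed to the bench. Origin: on the bench under the middle of its control deck, a flat-topped box 240 (x) by 150 (y) mm, 105 mm high. Six 30 mm rollers, 36 mm apart, tops 99 mm high, run from it along y, from y = -75 to -375 mm, to an end block 102 mm high that ends at y = -407. x across the rollers, z up.
- switch (a joint): Switch angle, rad: 0 = on (handle along mixer y; so at the start), 1.571 = off (along mixer x); grows anticlockwise seen from above. Rigid stops at both. An over-centre spring snaps it from the middle (0.785) to the nearer stop; leaving a stop takes about 0.25 N m (9 N at 28 mm from the axis), falling to nearly nothing at the middle. Axis upright, at mixer x = -18, y = 0 mm.
- handle_top (a point): Middle of the top of the switch's black bar handle, on its turning axis, 36 mm above the deck. Bar 68 mm long, 12 mm thick, sides upright from 14 to 36 mm above the deck; below it a round collar 42 mm across and 14 mm high. The point turns with the handle: y along the bar, z up.
- handle_end (a point): Middle of one end face of the bar handle, 34 mm from the axis, 25 mm above the deck: the mixer's +y end while on, its -x end when off. The two ends are alike but for a white line on top of this one.
- rack: Loose empty white tube rack, 26 (x) by 118 (y) by 74 (z) mm, about 0.11 kg; one long side has slits. Origin: middle of its underside, z up. Starts upright on the deck, roughly along mixer y, its near face 20 to 26 mm beyond the switch axis towards mixer -x, blocking the handle. Grip it across its 26 mm near the top: the handle beside it is 36 mm high.
- tray: White rack tray, fixed on the bench beside the mixer, 270 (x) by 280 (y) mm, walls 5 mm thick and 45 mm high, floor 5 mm thick. Origin: middle of its underside, z up. Six fixed racks, 79 mm high with tubes to 100 mm above the bench, fill it from y = 50 mm to its +y wall.
- tray_space (a point): On the tray's floor, 5 mm above the bench, in the middle of the free part, which is 260 mm in x by 185 mm in y about this point. Axes as the tray's.
- speed_pointer (a point): Tip of the white pointer line on the rim of the round black speed knob (38 mm across, 22 mm high, its axis on the deck at mixer x = 78, y = 0 mm). To be left as it is.
- tube_a: Loose capped sample tube, 13 mm thick, 99 mm long, lying in the groove between two rollers at mixer x = -36 mm. Origin: its middle; y along it.
- tube_b: A like tube in the groove at mixer x = 36 mm. Origin: its middle; y along it.
- pot: Loose specimen pot with screw cap, 48 mm across, 68 mm high, on the bench beyond the tray. Origin: middle of its underside.
- wire_rack: Loose white wire rack of sample tubes, 64 (x) by 164 (y) mm, tubes to 105 mm high, on the bench beyond the mixer. Origin: middle of its underside.
Not all that is in view belongs to the job. Of the things like the rack, leave any that is orange, purple or yellow; of the rest the larger one is meant.

How it is judged:
By the outcome, as a careful person would: the job done as asked, in the order asked, and still so for the second after the job is handed in, with the robot touching nothing.
It also fails if it takes over 58 s, if anything falls off the work surface, if the arm or the gripper's body presses on something with over 40 N, if the wrist force passes 120 N, or if a joint passes its speed limit or range.

## Robot

A 6-joint arm with a two-finger parallel gripper is mounted at the origin on the work surface. World frame = base frame: x ahead of the robot, y to its left, z up, the work surface at z = 0. Lengths are in m, angles in rad, forces in N, time in s.
With the tool pointing down it reaches from about 0.225 to 0.875 m from the base axis. Payload 3.4 kg.
Tool frame: the origin (TCP) lies midway between the tips of the shut fingers; the grasp point (between the pads) lies 19 mm behind it (env.grip_depth is the distance from the TCP to the grasp point, in m); y points along the fingers, x is the direction in which the jaws open and shut, and the axes are right-handed (so a half turn about y gives the same grasp; the last joint's range is limited). The gripper opens to 85 mm and grips with 20 to 120 N. Pads are 22 mm wide; open, the fingers measure 114 mm over their backs; the gripper's body (76 mm by 85 mm) begins 54 mm behind the grasp point. The pads swing forward as they close: fully open they stand 13 mm farther back than shut.
Start: joints at [1.194, 0.276, 1.505, -0, 1.361, -0.121], TCP at [0.146, 0.556, 0.231] pointing down, gripper open.
Joint ranges: [-2.89, 2.89], [-0.75, 2.08], [0.22, 2.7], [-1.18, 4.32], [0.11, 2.71], [-2.7, 2.7]. Speed limits (rad/s): [2.57, 2.57, 3.14, 3.14, 3.14, 3.14].

## Interface

Orientations are given as a unit quaternion [x, y, z, w].
In Python, from plant import readout, optics, workorder, env gives the robot as it stands.
- The arm moves only by the shell command python3 -m handwheel 'ROWS' [OPENING] [FORCE]. ROWS is text: rows parted by semicolons, each of 6 numbers parted by spaces: the shift along the world's x, y, z in cm, then the turn, a rotation vector about the world's x, y, z in rad. A call has 1 to 12 rows; each row shifts and turns the commanded pose from where the row before left it; what a row does not reach is not made up. A row lasts 1/10 s, in which the tool goes at most 50 mm and 8.59 degrees, less where a joint would pass 70% of its speed; a pose out of reach is approached as far as the arm can. A call is refused whole if a number of a shift passes 5 or a number of a turn 0.15, either way. A call with a gripper value outside its range is refused whole. OPENING is the opening, from -1 (shut) to 1 (fully open), set as the call begins (- or left out, the last holds). The fingers move at their own pace and stop on an object; FORCE is the grip in N (left out, the last holds). Time passes only in rows, so rows that do not move let the fingers close. It gives the time, the measured TCP pose, the force and the opening at its end, in the units of the state.
- readout.sense(): the state, without advancing time (a new reading comes with each control period).
- optics.capture(name): name is "scene" or "side" or "wrist"; returns the picture (480x640x3 uint8, red, green, blue); there is no depth.
- optics.camera_info(name): a dict with "fovy" (degrees; the focal length in pixels is half the picture's height over the tangent of half this angle, whatever the lens; pixels are square), "cx", "cy" (the principal point, pixels), "R" (3x3) and "t" (3): a world point X has camera coordinates R X + t. Camera axes: x right, y down, z forward; pixel columns grow to the right and rows downward; lengths in m; the calibration is good to about 2 mm. A picture is of the moment at which its call begins: read the wrist's pose just before it. camera_info takes no time and is no camera call; for the wrist camera it gives the pose at the moment of the call.
- workorder.sign_off(): hands the job in, once; it reports no verdict.
The state is a dict: "t": time; "joint_pos": joint angles; "qd": joint speeds; "tau": joint torques, N m; "tcp_pos": TCP position; "tcp_rot": TCP orientation; "ft_force": force on the tool from outside, world axes, zero at the start; "moment": the same for the moment, N m; "grip_width": opening from 0.0 (shut) to 1.0 (fully open).
Only numpy, scipy, OpenCV 4.12 (cv2) and the standard library are available. Lean on these libraries where they do the work, as an engineer would, in place of code of your own. Each camera call takes 0.05 s, during which the arm holds its last target. There are 200 camera calls.

## Working session

There is one attempt and no reset: what is moved stays moved. The work goes in short steps, Python scripts to look and compute and a shell command to move; the robot and the scene stay as the last step left them, time stands still between calls to the robot, and variables do not carry over. Pictures are saved under pics/ and viewed, about 8 in all and at most 12, crops included, and the job is handed in when it is done.

```bash
ls; mkdir -p pics
python3 - <<'E'
from plant import readout, optics, workorder, env
import cv2
for n in ("scene","side"):
    im=optics.capture(n); cv2.imwrite(f"pics/{n}0.png",im[:,:,::-1]); c=optics.camera_info(n); print(n,c)
s=readout.sense(); print(s['t'],s['tcp_pos'],s['tcp_rot'],s['ft_force'],s['grip_width'])
E
```

```text
pics
scene {'fovy': 45.9965166807602, 'cx': 319.0393908160837, 'cy': 239.59979164461785, 'R': array([[ 0.78040121,  0.62526007, -0.00487749],
       [ 0.39425469, -0.49810274, -0.77230622],
       [-0.48532173,  0.60078574, -0.6352317 ]]), 't': array([-0.39785045, -0.14653612,  1.77857881])}
side {'fovy': 45.11157605648795, 'cx': 323.23252591610554, 'cy': 240.72748856241293, 'R': array([[ 0.98868976, -0.14892603,  0.01770868],
       [-0.09271227, -0.69972934, -0.70836663],
       [ 0.11788551,  0.69871302, -0.70562251]]), 't': array([-0.56584461,  0.11742174,  1.20626964])}
0.1 [0.1452952  0.55587132 0.23052625] [ 0.5599629   0.43166877 -0.43265916 -0.5593833 ] [-0.66912824  0.24796923  1.02864947] 0.9995466248569245
```

View pics/scene0.png

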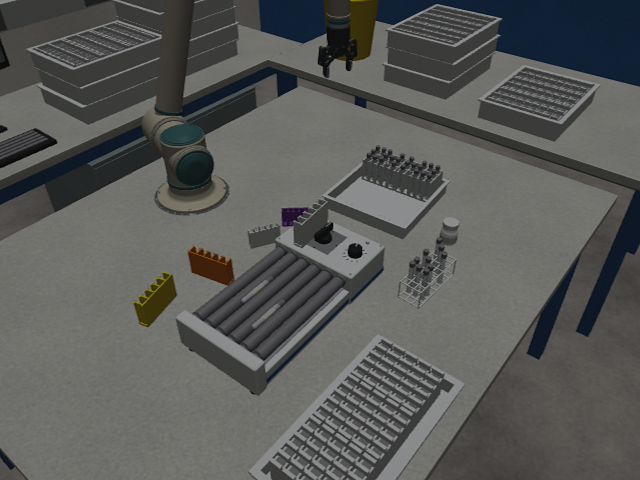

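View pics/side0.png

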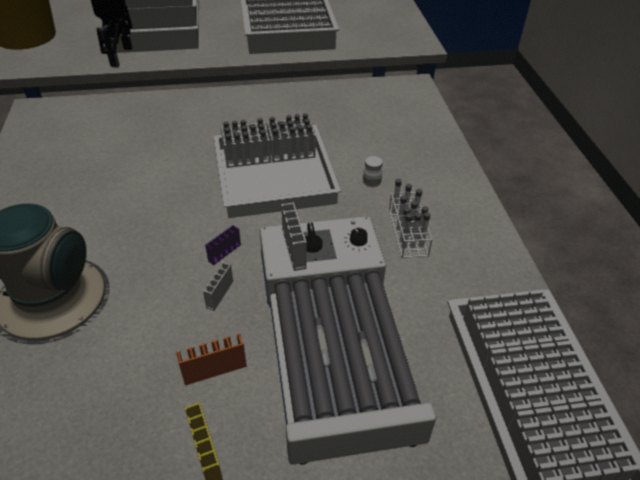

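The rack candidates are, in the scene picture:
- white on the deck at (310,222)
- small white on the bench at (264,235)
- purple at (294,215)
- orange at (210,265)
- yellow at (156,299)

The larger white one, standing on the deck beside the handle, fits the description. I'll confirm it in enlarged crops and read pixels from them.

Run:
```python
import cv2
for n,(x,y) in (("scene",(240,192)),("side",(255,190))):
    im=cv2.imread(f"pics/{n}0.png")[y:y+100,x:x+150 if n=="scene" else x+140]
    im=cv2.convertScaleAbs(im,alpha=1.3)
    im=cv2.resize(im,None,fx=5,fy=5,interpolation=cv2.INTER_CUBIC)
    for k in range(0,im.shape[1],50): 
        cv2.line(im,(k,0),(k,6 if k%100 else 14),(0,0,255),1)
        if k%100==0: cv2.putText(im,str(x+k//5),(k,26),0,.4,(0,0,255))
    for k in range(0,im.shape[0],50):
        cv2.line(im,(0,k),(6 if k%100 else 14,k),(0,0,255),1)
        if k%100==0: cv2.putText(im,str(y+k//5),(16,k+4),0,.4,(0,0,255))
    cv2.imwrite(f"pics/{n}0c.png",im)
```

```text
(no output)
```

View pics/scene0c.png

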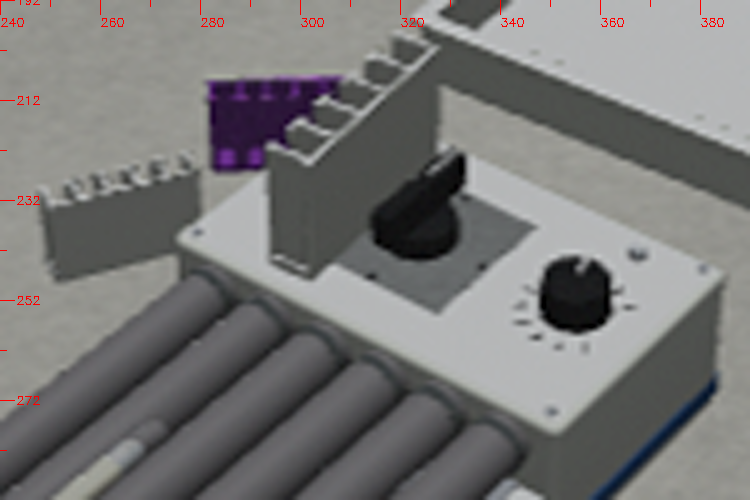

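View pics/side0c.png

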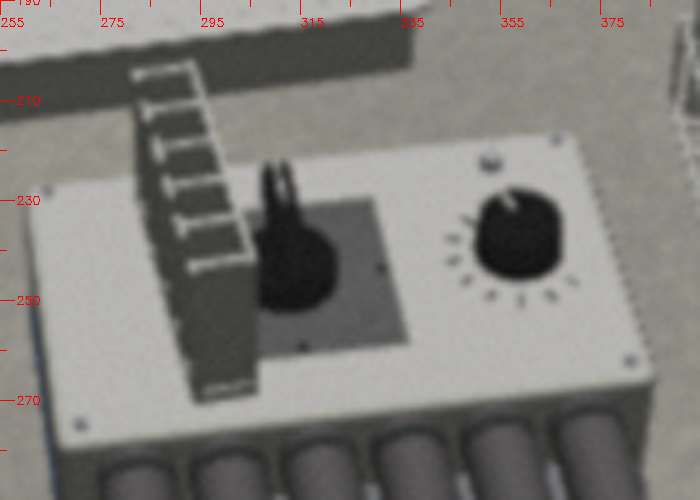

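The larger white rack on the deck is confirmed, with its slits facing −x, away from the handle. Next I'll cast rays for the deck, rack, handle and tray.

```bash
cat > h.py <<'E'
import numpy as np
from plant import optics
def ray(n,u,v):
    c=optics.camera_info(n); f=240/np.tan(np.radians(c['fovy']/2)); R=np.array(c['R'])
    d=R.T@np.array([(u-c['cx'])/f,(v-c['cy'])/f,1]); return -R.T@c['t'],d/np.linalg.norm(d)
def plane(n,u,v,z):
    o,d=ray(n,u,v); return o+d*(z-o[2])/d[2]
def proj(n,X):
    c=optics.camera_info(n); f=240/np.tan(np.radians(c['fovy']/2)); p=np.array(c['R'])@X+c['t']
    return f*p[0]/p[2]+c['cx'],f*p[1]/p[2]+c['cy']
def tri(a,b):
    (o1,d1),(o2,d2)=ray("scene",*a),ray("side",*b)
    A=np.stack([d1,-d2],1); s=np.linalg.lstsq(A,o2-o1,rcond=None)[0]
    p,q=o1+d1*s[0],o2+d2*s[1]; return (p+q)/2,np.linalg.norm(p-q)
E
python3 - <<'E'
from h import *
np.set_printoptions(precision=4,suppress=True)
D={'--':[(275.5,240),(267,279)],'+-':[(351.5,278.5),(385.5,266)],'++':[(384.5,246.5),(370.5,216.5)],'-+':[None,(261,227)],
'Tnear+x':[(301,225),(306,241.5)],'Tnear-x':[(293.5,220.5),(292.5,244)],'Tfar+x':[(327,200.5),(293.5,202.5)],'Tfar-x':[None,(281.5,205)],
'Bnear+x':[(301.5,247.5),(306.5,269)],'Bnear-x':[(293.5,244.5),(293.5,271)],'knob':[(355,246.5),(358.5,231)],'hend':[(332,222.5),(311,222.5)],
'tray-near-right':[(404,237),(338,200)],'tray-nl':[(322,196),(228,212)]}
Z={'T':.179,'B':.105,'k':.127,'h':.141,'t':.045}
for k,(a,b) in D.items():
    z=Z.get(k[0],.105)
    print(k,plane('scene',*a,z)[:2] if a else '',plane('side',*b,z)[:2],*(tri(a,b) if a else ()))
E
```

```text
-- [ 0.451  -0.1021] [ 0.4454 -0.1028] [ 0.4455 -0.0967  0.0985] 0.0005071117501607954
+- [ 0.6853 -0.097 ] [ 0.6799 -0.1   ] [ 0.682  -0.0929  0.0987] 0.002188410813828798
++ [0.6813 0.0478] [0.6803 0.0459] [0.6808 0.0482 0.1037] 0.001228564271497449
-+  [0.4447 0.0439]
Tnear+x [ 0.5244 -0.0862] [ 0.5237 -0.0849] [ 0.5237 -0.085   0.1785] 0.0009717550382950501
Tnear-x [ 0.4987 -0.0839] [ 0.4979 -0.0881] [ 0.4981 -0.0843  0.1773] 0.0029578867017528367
Tfar+x [0.5111 0.0322] [0.513  0.0283] [0.5129 0.0289 0.1802] 0.0025732836062919502
Tfar-x  [0.4884 0.0239]
Bnear+x [ 0.5215 -0.0837] [ 0.5241 -0.0872] [ 0.524  -0.0874  0.1072] 0.002602854542039029
Bnear-x [ 0.4983 -0.0872] [ 0.4983 -0.089 ] [ 0.4983 -0.0878  0.1046] 0.001323490266803105
knob [ 0.6384 -0.0195] [ 0.6403 -0.0172] [ 0.6396 -0.0207  0.1293] 0.0015924984511998758
hend [0.5471 0.0069] [0.5455 0.0058] [0.5458 0.0083 0.1391] 0.0007402405855232538
tray-near-right [0.6643 0.176 ] [0.6336 0.1766] [0.6421 0.2182 0.0075] 0.0012262045339542426
tray-nl [0.3697 0.1894] [0.3741 0.1676] [0.3737 0.1796 0.044 ] 0.014490148428400679
```

Run:
```python
from h import *
import cv2
from plant import readout
from scipy.spatial.transform import Rotation as Ro
s=readout.sense(); print(Ro.from_quat(s['tcp_rot']).as_matrix().round(3), s['joint_pos'])
o=[]
for n,(x,y) in (("scene",(315,140)),("side",(205,110))):
    im=cv2.imread(f"pics/{n}0.png")[y:y+110,x:x+145]
    im=cv2.convertScaleAbs(im,alpha=1.3); im=cv2.resize(im,None,fx=5 if 0 else 4,fy=4,interpolation=cv2.INTER_CUBIC)[:, :]
    for k in range(0,im.shape[1],40): 
        cv2.line(im,(k,0),(k,6),(0,0,255),1)
        if k%80==0: cv2.putText(im,str(x+k//4),(k,18),0,.4,(0,0,255))
    for k in range(0,im.shape[0],40):
        cv2.line(im,(0,k),(6,k),(0,0,255),1)
        if k%80==0: cv2.putText(im,str(y+k//4),(10,k+4),0,.4,(0,0,255))
    o.append(cv2.resize(im,None,fx=.68,fy=.68) if 0 else im)
im=np.vstack([cv2.resize(i,(395,300)) for i in o]); im=np.vstack(o); im=cv2.resize(im,None,fx=600/im.shape[0],fy=600/im.shape[0])
cv2.imwrite("pics/tray.png",im)
```

```text
[[ 0.253 -0.001 -0.967]
 [ 0.967 -0.002  0.253]
 [-0.002 -1.     0.   ]] [ 1.19403959e+00  2.76543643e-01  1.50598939e+00  1.16414460e-05
  1.36068241e+00 -1.21044674e-01]
```

View pics/tray.png

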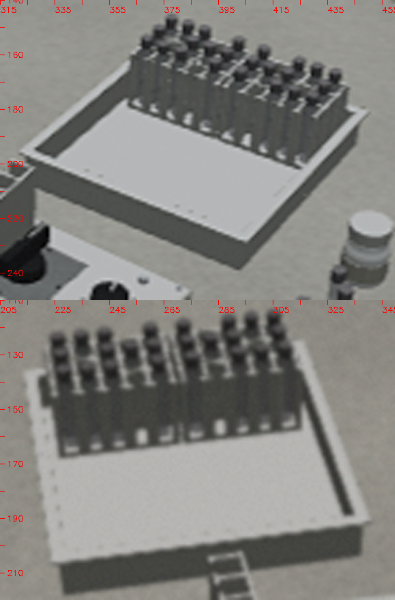

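Run:
```python
from h import *
np.set_printoptions(precision=4,suppress=True)
for k,a,b in (("nr",(406.7,228.7),(340.7,190.7)),("nl",(322.3,195.7),(224,205.3)),("fr",(450,180.3),(316.8,125.8)),("fl",None,(215.3,135.7))):
    print(k,plane('scene',*a,.045)[:2] if a else '',plane('side',*b,.045)[:2],*(tri(a,b) if a else ()))
```

```text
nr [0.6507 0.2115] [0.6458 0.2096] [0.6474 0.2176 0.0389] 0.0011622978504878315
nl [0.3694 0.1911] [0.3656 0.1923] [0.3654 0.1965 0.0408] 0.0008471853386859167
fr [0.6274 0.5003] [0.6276 0.4916] [0.6282 0.4973 0.0441] 0.004865540344658151
fl  [0.3507 0.4785]
```

```bash
python3 -m handwheel '2.58 -4.18 0.2 0 0 -0.0873;2.58 -4.18 0.2 0 0 -0.0873;2.58 -4.18 0.2 0 0 -0.0873;2.58 -4.18 0.2 0 0 -0.0873;2.58 -4.18 0.2 0 0 -0.0873;2.58 -4.18 0.2 0 0 -0.0873;2.58 -4.18 0.2 0 0 -0.0873'; python3 -m handwheel '2.58 -4.18 0.2 0 0 -0.0873;2.58 -4.18 0.2 0 0 -0.0873;2.58 -4.18 0.2 0 0 -0.0873;2.58 -4.18 0.2 0 0 -0.0873;2.58 -4.18 0.2 0 0 -0.0873;2.58 -4.18 0.2 0 0 -0.0873;2.58 -4.18 0.2 0 0 -0.0873;0 0 0 0 0 0;0 0 0 0 0 0' 0.3
cat > st.py <<'E'
from h import *
from plant import readout
import cv2,sys
from scipy.spatial.transform import Rotation as Ro
s=readout.sense(); M=Ro.from_quat(s['tcp_rot']).as_matrix()
print(s['t'],s['tcp_pos'].round(4),'yaw',np.degrees(np.arctan2(M[1,0],M[0,0])).round(2),'down',M[:,1].round(3),s['ft_force'].round(1),s['grip_width'],'q6',s['joint_pos'][5])
if len(sys.argv)>2:
    n,f=sys.argv[1:3]; print(optics.camera_info(n)['R'].round(3).tolist()); cv2.imwrite(f"pics/{f}.png",optics.capture(n)[:,:,::-1])
E
python3 st.py wrist w1
```

```text
t: 0.8
tcp_pos: [0.3264, 0.2619, 0.2453]
tcp_rot: [0.664, 0.243, -0.243, -0.664]
ft_force: [1.4, 0.9, -0.9]
grip_width: 0.999
t: 1.7
tcp_pos: [0.5066, -0.0297, 0.2585]
tcp_rot: [-0.706, -0.031, 0.033, 0.707]
ft_force: [-0.7, -0.4, 0.4]
grip_width: 0.65
1.7 [ 0.5066 -0.0297  0.2585] yaw 5.2 down [-0.002  0.001 -1.   ] [-0.7 -0.4  0.4] 0.6501060153069669 q6 -0.28698452560489013
[[0.996, 0.091, -0.002], [0.087, -0.948, 0.308], [0.026, -0.306, -0.952]]
```

View pics/w1.png

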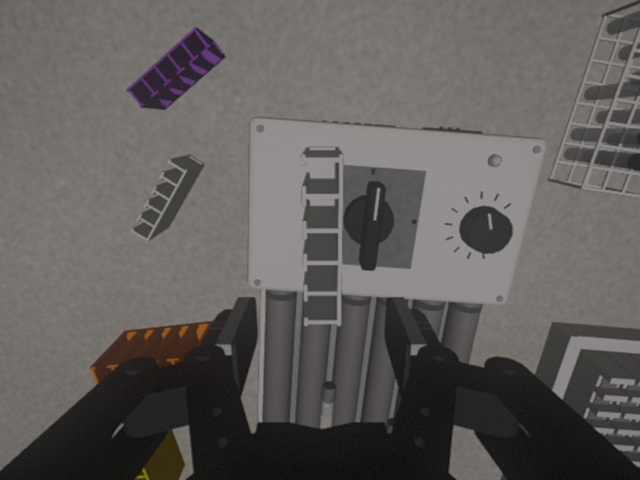

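The wrist picture shows the rack top spanning (303,150)–(341,325) and the handle from (376,182) to (369,269). The knob is at (486,229) and the deck corners are near (250,118), (545,140) and (508,303).

Run:
```python
from h import *
np.set_printoptions(precision=4,suppress=True)
for k,p,z in (("r fl",(303,150),.179),("r fr",(342,150),.179),("r nr",(340,325),.179),("r nl",(304.5,325),.179),("h far",(376.5,182),.141),("h near",(369,269),.141),("knob",(486,228),.127),("ptr",(489,213),.127),("d-+",(250,118),.105),("d++",(545,140),.105),("d+-",(508,303),.105),("d--",(249,288),.105)):
    print(k,plane('wrist',*p,z)[:2])
```

```text
r fl [0.4882 0.0339]
r fr [0.5114 0.0361]
r nr [ 0.5232 -0.0823]
r nl [ 0.4985 -0.0846]
h far [0.5409 0.0138]
h near [ 0.5446 -0.0536]
knob [ 0.6343 -0.016 ]
ptr [ 0.6338 -0.0039]
d-+ [0.4421 0.0489]
d++ [0.6748 0.054 ]
d+- [ 0.6818 -0.0893]
d-- [ 0.446  -0.0963]
```

```bash
python3 -m handwheel '-0.1 0.35 -3.5 0 0 0;0 0 -3.5 0 0 0;0 0 -2 0 0 0;0 0 -1.1 0 0 0;0 0 -0.9 0 0 0;0 0 0 0 0 0;0 0 0 0 0 0'; python3 -m handwheel '0 0 0 0 0 0;0 0 0 0 0 0;0 0 0 0 0 0;0 0 0 0 0 0;0 0 0 0 0 0;0 0 0 0 0 0;0 0 0 0 0 0;0 0 0 0 0 0' -1 40; python3 st.py
```

```text
t: 2.45
tcp_pos: [0.5063, -0.0251, 0.1502]
tcp_rot: [0.706, 0.034, -0.032, -0.706]
ft_force: [-1.2, 0.6, -0.2]
grip_width: 0.649
t: 3.25
tcp_pos: [0.5065, -0.0255, 0.1503]
tcp_rot: [0.706, 0.034, -0.032, -0.706]
ft_force: [-0.8, 0.6, 5.6]
grip_width: 0.298
3.25 [ 0.5065 -0.0255  0.1503] yaw 5.31 down [ 0.002 -0.    -1.   ] [-0.8  0.6  5.6] 0.2978033944037546 q6 -0.28047750596885107
```

```bash
python3 -m handwheel '0 0 0.3 0 0 0;0 0 0.8 0 0 0;0 0 1.5 0 0 0;0 0 2.5 0 0 0;0 0 2.5 0 0 0;0 0 0.5 0 0 0;0 0 0 0 0 0;0 0 0 0 0 0'; python3 st.py wrist w2
```

```text
t: 4.05
tcp_pos: [0.5048, -0.0252, 0.2291]
tcp_rot: [-0.706, -0.032, 0.034, 0.707]
ft_force: [-0.5, 0.3, -0.7]
grip_width: 0.296
4.05 [ 0.5048 -0.0252  0.2291] yaw 5.31 down [-0.002  0.    -1.   ] [-0.5  0.3 -0.7] 0.2963401999703978 q6 -0.28042560863696064
[[0.996, 0.093, -0.002], [0.089, -0.947, 0.308], [0.027, -0.307, -0.951]]
```

View pics/w2.png

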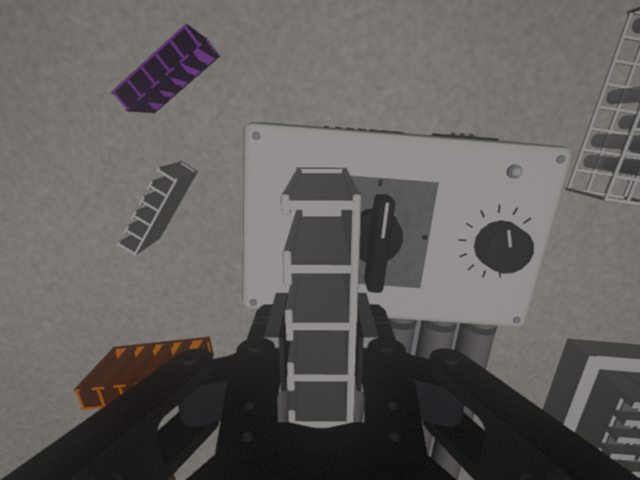

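```bash
python3 -m handwheel '0 1.5 0 0 0 0;0 3 0 0 0 0;0 4 0 0 0 0;0 4 0 0 0 0;-0.3 4 0 0 0 0;0 4 0 0 0 0;0 4 0 0 0 0;0 3.5 0 0 0 0;0 2.5 0 0 0 0;0 1.3 0 0 0 0;0 0.5 0 0 0 0;0 0 0 0 0 0'; python3 -m handwheel '0 0 -1 0 0 0;0 0 -2.5 0 0 0;0 0 -3 0 0 0;0 0 -3 0 0 0;0 0 -3 0 0 0;0 0 -2 0 0 0;0 0 -0.9 0 0 0;0 0 -0.3 0 0 0;0 0 0 0 0 0;0 0 0 0 0 0'; python3 st.py side s2; python3 -c "
import cv2
im=cv2.imread('pics/s2.png')[100:240,190:370];cv2.imwrite('pics/s2c.png',cv2.resize(cv2.convertScaleAbs(im,alpha=1.5),None,fx=4,fy=4,interpolation=2))"
```

```text
t: 5.3
tcp_pos: [0.5023, 0.2976, 0.2298]
tcp_rot: [0.707, 0.033, -0.033, -0.706]
ft_force: [0.1, -0.4, -0.0]
grip_width: 0.298
t: 6.3
tcp_pos: [0.5037, 0.2977, 0.0745]
tcp_rot: [-0.706, -0.033, 0.032, 0.707]
ft_force: [0.4, 0.6, -1.4]
grip_width: 0.293
6.3 [0.5037 0.2977 0.0745] yaw 5.29 down [ 0.002  0.001 -1.   ] [ 0.4  0.6 -1.4] 0.2927774533080261 q6 0.32269765264797723
[[0.989, -0.149, 0.018], [-0.093, -0.7, -0.708], [0.118, 0.699, -0.706]]
```

View pics/s2c.png

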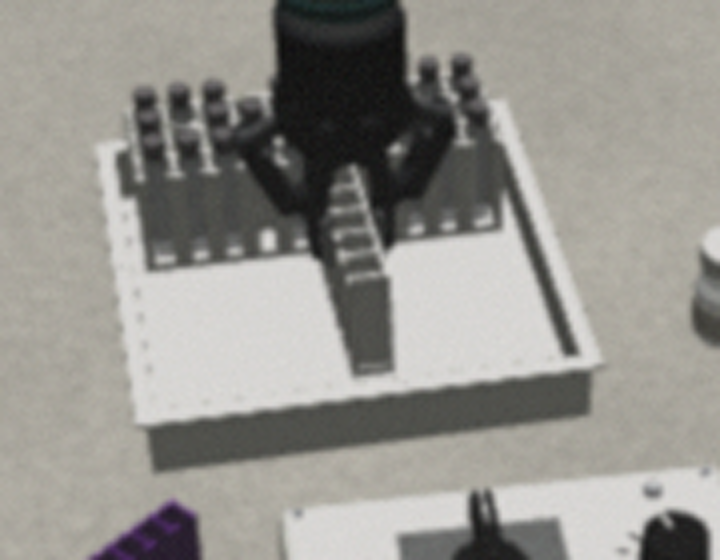

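The rack hangs upright over the free floor, with its near bottom end at crop (372,368), clear of both the wall and the fixed racks. I'll lower it gently.

```bash
python3 -m handwheel '0 0 -0.7 0 0 0;0 0 -0.6 0 0 0;0 0 -0.4 0 0 0;0 0 -0.3 0 0 0;0 0 -0.2 0 0 0;0 0 0 0 0 0;0 0 0 0 0 0;0 0 0 0 0 0'; python3 -m handwheel '0 0 -0.1 0 0 0;0 0 -0.1 0 0 0;0 0 0 0 0 0;0 0 0 0 0 0'
```

```text
t: 7.15
tcp_pos: [0.5029, 0.2977, 0.0515]
tcp_rot: [-0.706, -0.033, 0.033, 0.706]
ft_force: [0.2, -0.8, -0.3]
grip_width: 0.295
t: 7.55
tcp_pos: [0.503, 0.2977, 0.0503]
tcp_rot: [-0.706, -0.033, 0.032, 0.706]
ft_force: [-1.2, -1.1, 5.8]
grip_width: 0.295
```

Contact reads 5.8 N at the expected height of 0.050 m. Releasing and rising.

```bash
python3 -m handwheel '0 0 0 0 0 0;0 0 0 0 0 0;0 0 0 0 0 0;0 0 0 0 0 0;0 0 0 0 0 0' 0.2 20;  python3 -m handwheel '0 0 0.5 0 0 0;0 0 2 0 0 0;0 0 4 0 0 0;0 0 4.5 0 0 0;0 0 4.5 0 0 0;0 0 2.5 0 0 0;0 0 0 0 0 0'; python3 st.py side s3; python3 -c "
import cv2
im=cv2.imread('pics/s3.png')[100:240,190:370];cv2.imwrite('pics/s3c.png',cv2.resize(cv2.convertScaleAbs(im,alpha=1.5),None,fx=4,fy=4,interpolation=2))"
```

```text
t: 8.05
tcp_pos: [0.5026, 0.2976, 0.0492]
tcp_rot: [0.706, 0.033, -0.033, -0.706]
ft_force: [1.0, 0.7, 0.1]
grip_width: 0.599
t: 8.75
tcp_pos: [0.5051, 0.2987, 0.2346]
tcp_rot: [-0.705, -0.036, 0.029, 0.708]
ft_force: [-0.4, -0.6, -0.6]
grip_width: 0.602
8.75 [0.5051 0.2987 0.2346] yaw 5.32 down [ 0.009  0.004 -1.   ] [-0.4 -0.6 -0.6] 0.6016569042784193 q6 0.322749676407845
[[0.989, -0.149, 0.018], [-0.093, -0.7, -0.708], [0.118, 0.699, -0.706]]
```

View pics/s3c.png

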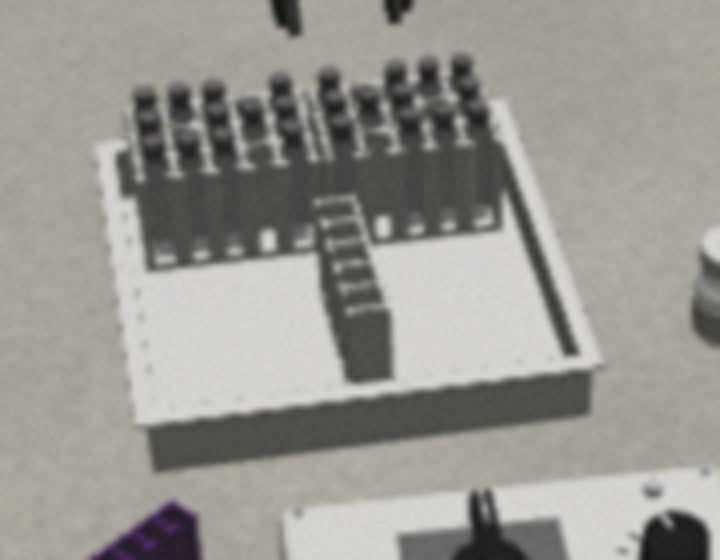

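The rack stands upright and free in the tray, with its near end at crop (368,380). Going above the switch.

```bash
python3 -m handwheel '0.2 -1.5 0 0 0 -0.005;0.4 -3 0 0 0 -0.005;0.4 -4 0 0 0 -0.005;0.4 -4 0 0 0 -0.005;0.4 -4 0 0 0 -0.005;0.4 -4 0 0 0 -0.005;0.4 -4 0 0 0 -0.005;0.4 -3.5 0 0 0 -0.005;0.4 -2.5 0 0 0 -0.005;0.4 -1.1 0 0 0 -0.005;0 -0.4 0 0 0 0;0 0 0 0 0 0';python3 -m handwheel '0 0 0 0 0 0;0 0 0 0 0 0'; python3 st.py wrist w3; python3 -c "
import cv2
im=cv2.imread('pics/w3.png')[90:330,200:520];cv2.imwrite('pics/w3c.png',cv2.resize(cv2.convertScaleAbs(im,alpha=1.8,beta=10),None,fx=2.5,fy=2.5,interpolation=2))"
```

```text
t: 10.0
tcp_pos: [0.5401, -0.0223, 0.2284]
tcp_rot: [-0.707, -0.014, 0.016, 0.707]
ft_force: [-1.2, -0.4, -0.9]
grip_width: 0.602
t: 10.2
tcp_pos: [0.5404, -0.0212, 0.2293]
tcp_rot: [-0.707, -0.016, 0.016, 0.707]
ft_force: [-0.2, 0.3, 0.0]
grip_width: 0.597
10.2 [ 0.5404 -0.0212  0.2293] yaw 2.54 down [-0.  0. -1.] [-0.2  0.3  0. ] 0.5974486521841958 q6 -0.21260441329230875
[[0.999, 0.045, -0.0], [0.043, -0.95, 0.308], [0.014, -0.308, -0.951]]
```

View pics/w3c.png

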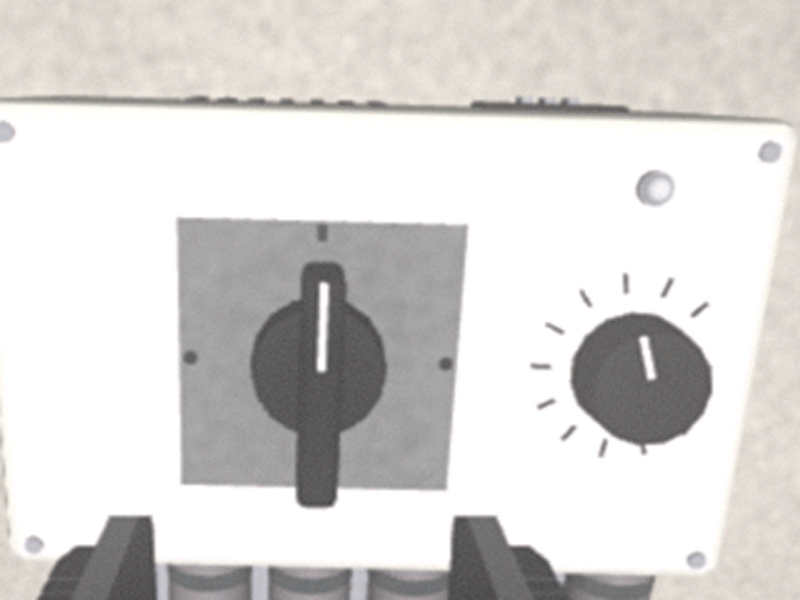

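The handle runs from crop (323,263) to (316,507), and the deck screws are at (4,132), (770,152), (34,545) and (697,561).

Run:
```python
from h import *
np.set_printoptions(precision=4,suppress=True)
P=lambda x,y,z:plane('wrist',200+x/2.5,90+y/2.5,z)[:2]
a,b=P(323,264,.141),P(316,492,.141); 
print('handle',a,b,P(316,506,.141),'collar',P(318,366,.119),'line end',P(321,372,.141),'mark L/R',P(190,357,.105),P(446,363,.105),'knob',P(642,376,.127))
print([P(*p,.105) for p in((4,132),(770,152),(34,545),(697,561))], 'ptr',P(644,337,.127))
```

```text
handle [0.5433 0.0135] [ 0.5447 -0.0511] [ 0.5449 -0.0554] collar [ 0.5441 -0.0209] line end [ 0.5442 -0.0157] mark L/R [ 0.505  -0.0241] [ 0.584  -0.0225] knob [ 0.6362 -0.0173]
[array([0.4515, 0.0406]), array([0.6711, 0.0449]), array([ 0.4538, -0.0914]), array([ 0.674 , -0.0875])] ptr [ 0.6349 -0.0058]
```

```bash
python3 -m handwheel '0.4 -0.1 -3 0 0 -0.025;0 0 -3 0 0 0;0 0 -2.5 0 0 0;0 0 -1.4 0 0 0;0 0 -0.6 0 0 0;0 0 0 0 0 0;0 0 0 0 0 0'; python3 -m handwheel '0 0 0 0 0 0;0 0 0 0 0 0;0 0 0 0 0 0;0 0 0 0 0 0;0 0 0 0 0 0;0 0 0 0 0 0;0 0 0 0 0 0;0 0 0 0 0 0' -1 50; python3 st.py
```

```text
t: 10.95
tcp_pos: [0.5454, -0.0232, 0.1252]
tcp_rot: [0.707, 0.007, -0.006, -0.707]
ft_force: [0.2, -0.5, 0.8]
grip_width: 0.598
t: 11.75
tcp_pos: [0.5453, -0.0235, 0.1252]
tcp_rot: [0.707, 0.007, -0.006, -0.707]
ft_force: [-0.0, 1.5, 5.5]
grip_width: 0.126
11.75 [ 0.5453 -0.0235  0.1252] yaw 1.01 down [ 0.002 -0.    -1.   ] [-0.   1.5  5.5] 0.12635094957353302 q6 -0.1882956968327375
```

The handle is gripped, at 10.7 mm. Turning anticlockwise in stages.

```bash
python3 -m handwheel '0 0 0 0 0 0.07;0 0 0 0 0 0.13;0 0 0 0 0 0.13;0 0 0 0 0 0.13;0 0 0 0 0 0;0 0 0 0 0 0'; python3 st.py
```

```text
t: 12.35
tcp_pos: [0.5456, -0.0234, 0.1252]
tcp_rot: [0.687, 0.168, -0.166, -0.687]
ft_force: [-0.2, 0.2, 6.2]
grip_width: 0.126
12.35 [ 0.5456 -0.0234  0.1252] yaw 27.34 down [ 0.002  0.    -1.   ] [-0.2  0.2  6.2] 0.12601666464510342 q6 -0.6480447751723541
```

```bash
python3 -m handwheel '0 0 0 0 0 0.13;0 0 0 0 0 0.13;0 0 0 0 0 0.13;0 0 0 0 0 0.13;0 0 0 0 0 0.13;0 0 0 0 0 0.13;0 0 0 0 0 0.13;0 0 0 0 0 0.13;0 0 0 0 0 0;0 0 0 0 0 0'; python3 -m handwheel '0 0 0 0 0 0.04;0 0 0 0 0 0.03;0 0 0 0 0 0;0 0 0 0 0 0'; python3 st.py; python3 -c "
from plant import readout;s=readout.sense();print(s['moment'])"
```

```text
t: 13.35
tcp_pos: [0.5459, -0.0229, 0.1252]
tcp_rot: [0.514, 0.487, -0.486, -0.513]
ft_force: [0.7, 1.6, 5.8]
grip_width: 0.122
t: 13.75
tcp_pos: [0.5459, -0.0229, 0.1252]
tcp_rot: [0.496, 0.505, -0.503, -0.495]
ft_force: [1.3, 1.8, 5.8]
grip_width: 0.125
13.75 [ 0.5459 -0.0229  0.1252] yaw 90.94 down [ 0.003  0.001 -1.   ] [1.3 1.8 5.8] 0.12464433366978529 q6 -1.7582320710748067
[ 0.39292911 -0.03278041  0.12221057]
```

```bash
python3 -m handwheel '0 0 0 0 0 0;0 0 0 0 0 0;0 0 0 0 0 0;0 0 0 0 0 0;0 0 0 0 0 0' 0.2 20; python3 -m handwheel '0 0 1 0 0 0;0 0 3 0 0 0;0 0 4 0 0 0;0 0 4 0 0 0;0 0 3 0 0 0;0 0 1 0 0 0;0 0 0 0 0 0;0 0 0 0 0 0'; python3 st.py wrist w4; python3 st.py side s4; python3 st.py scene c4; python3 -c "
import cv2,numpy as np
a=cv2.imread('pics/w4.png');b=cv2.imread('pics/s4.png')[90:290,190:440]
a=cv2.resize(a,(400,300));b=cv2.resize(b,(375,300),interpolation=2);c=cv2.imread('pics/c4.png')[150:300,220:470]
c=cv2.resize(c,(500,300),interpolation=2)
o=np.zeros((600,775,3),np.uint8);o[:300,:400]=a;o[:300,400:]=b;o[300:,:500]=c
cv2.imwrite('pics/m4.png',cv2.convertScaleAbs(o,alpha=1.5))"
```

```text
t: 14.25
tcp_pos: [0.5445, -0.0234, 0.1241]
tcp_rot: [-0.496, -0.504, 0.504, 0.496]
ft_force: [0.9, 0.6, 0.0]
grip_width: 0.597
t: 15.05
tcp_pos: [0.5439, -0.0232, 0.2831]
tcp_rot: [-0.495, -0.504, 0.505, 0.496]
ft_force: [-0.2, -0.6, -0.5]
grip_width: 0.6
15.05 [ 0.5439 -0.0232  0.2831] yaw 90.97 down [-0.002  0.    -1.   ] [-0.2 -0.6 -0.5] 0.5996899896048797 q6 -1.7583794201430587
[[-0.017, 1.0, 0.0], [0.952, 0.016, 0.306], [0.306, 0.006, -0.952]]
15.1 [ 0.5436 -0.0232  0.2825] yaw 90.98 down [-0.004  0.001 -1.   ] [ 0.5  0.4 -0.6] 0.5991202667497132 q6 -1.7584272749051382
[[0.989, -0.149, 0.018], [-0.093, -0.7, -0.708], [0.118, 0.699, -0.706]]
15.15 [ 0.5437 -0.0232  0.2823] yaw 90.97 down [-0.004  0.001 -1.   ] [-0.4 -0.9 -0.2] 0.5980456423830491 q6 -1.7584004277688314
[[0.78, 0.625, -0.005], [0.394, -0.498, -0.772], [-0.485, 0.601, -0.635]]
```

View pics/m4.png

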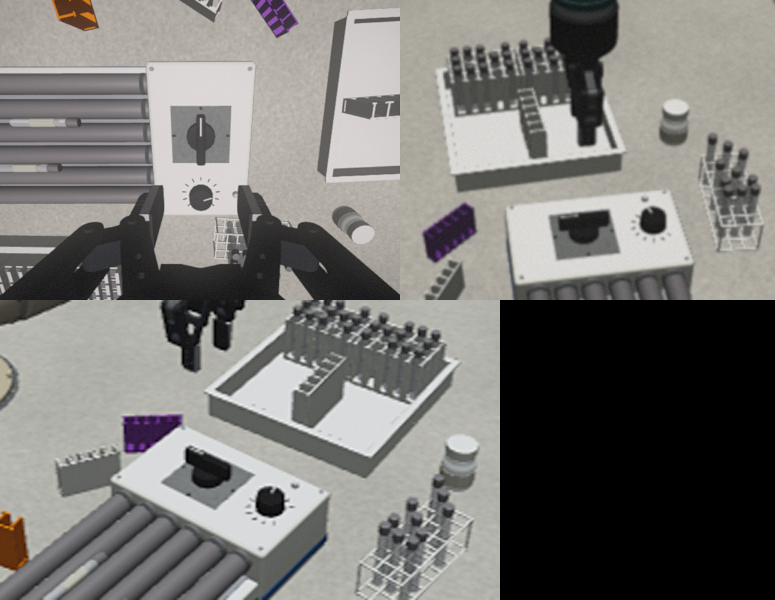

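The montage shows the handle across the rollers, white-line end towards −x, and the rack upright in the tray with everything else in place. I'll check the switch angle numerically.

Run:
```python
from h import *
import cv2
g=cv2.cvtColor(cv2.imread('pics/w4.png'),6)[150:290,260:380]
m=(g<40).astype(np.uint8)
# bar parts outside the collar
n,l,st,c=cv2.connectedComponentsWithStats(m); i=1+np.argmax(st[1:,4]); print(st[i],c[i])
ys,xs=np.where(l==i); x,y,w,h,_=st[i]
t=[(xs[ys==r].mean()+260,r+150) for r in range(y,y+h)]
def W(p):return plane('wrist',*p,.141)[:2]
top=np.mean(t[2:10],0);bot=np.mean(t[-10:-2],0)
a,b=W(top),W(bot);d=b-a;print(W(t[0]),W(t[-1]),'angle of bar vs world x deg',np.degrees(np.arctan2(d[1],d[0])))
```

```text
Traceback (most recent call last):
ValueError: attempt to get argmax of an empty sequence
```

Run:
```python
from h import *
import cv2
g=cv2.cvtColor(cv2.imread('pics/w4.png'),6)[165:280,270:370]
print(g.min(),np.percentile(g,[2,5,10,20,50]))
def W(p):return plane('wrist',*p,.141)[:2]
for T in (50,60,70):
    n,l,st,c=cv2.connectedComponentsWithStats((g<T).astype(np.uint8)); 
    if n<2: continue
    i=1+np.argmax(st[1:,4]); x,y,w,h,_=st[i]; ys,xs=np.where(l==i)
    t=[((xs[ys==r].min()+xs[ys==r].max())/2+270,r+165) for r in range(y,y+h)]
    d=W(np.mean(t[-9:-2],0))-W(np.mean(t[2:9],0)); print(T,st[i],W(t[0]),W(t[-1]),np.degrees(np.arctan(d[1]/d[0])))
```

```text
42 [47. 48. 51. 82. 88.]
50 [ 31  18  42  81 777] [ 0.50726181 -0.02380917] [ 0.57460884 -0.02262537] 1.0756845611340353
60 [  29   18   45   81 1954] [ 0.50726181 -0.02380917] [ 0.57460167 -0.022204  ] 1.120116787504164
70 [  28   17   46   82 2086] [ 0.5064708 -0.0234304] [ 0.57460167 -0.022204  ] 1.2335870186578544
```

The bar lies at 1.1° to world x and the mixer's yaw is 1.06°, so the switch is fully home. Handing in.

```bash
python3 -c "
from plant import workorder; print(workorder.sign_off())"
```

```text
the job is handed in; nothing more can be done
None
```

The mixer's switch is off and the tube rack stands upright on the free floor of the white tray. I handed the job in at about 15 s, with the gripper clear of everything.

**Order:** I lifted the larger white rack off the deck and set it down in the tray first. Contact there read about 6 N before I let go. Then I gripped the bar handle and turned it a quarter turn anticlockwise, let go and rose.

**Switch:** after release the bar lies at 1.1° to world x, against a mixer yaw of about 1.06°. It is therefore at the stop to within my measuring error.

**The rest:** the last pictures from all three cameras show the rack upright. By eye, the knob, tubes, pot and wire rack look undisturbed; I did not re-measure them. The highest wrist force in the readings I took was about 6 N.

**Disagreements:**
- One angle-check script failed on a brightness threshold and was rerun with a corrected one.
- Camera estimates of the switch axis differed by up to about 7 mm in y, mostly from the first rough views. I used a middle value.

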